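# Start the UV lamp on a freshly varnished clay cat

## Task

Cure the freshly varnished clay cat in the UV lamp: with the fingertips push the tray it stands on gently in by its front lip until it is fully home, then switch the lamp on by pressing the raised rear end of the rocker switch right down, then tap the middle one of the three round timer keys, and last tap the long start key. Use light touches and press no other key. Pick nothing up, do not touch or topple the wet cat, and leave the things around the lamp where they stand.

Things in the scene. Friction and masses are not known exactly. Their poses are not given: they have to be found in the camera images.
- lamp: Pink tunnel-shaped UV lamp, fixed on the table: hood 180 deep (x) x 200 wide (y) x 95 high, flat top. Origin: centre of its footprint on the table. +x points from the open mouth (front, robot's side) to the closed rear, +y to the left seen from the front, z up; it stands turned by up to 17 degrees. All controls are grey plastic on its top; a dark display at the back.
- lamp_mouth (a point): Centre of the lamp's open mouth, in the front plane of the hood, 35 above the table. The opening is 176 wide and 73 high.
- tray (a joint): How far the aluminium tray (160 wide, floor top 8 above the table) has slid in along the lamp's +x: 0 m pulled out (as at the start), 0.060 m fully home against a hard stop. It slides with about 1.5 N of friction and stays where it is left. Even when home, its front stands 45 in front of the hood.
- tray_lip (a point): Middle of the outer (front) face of the tray's upright front lip, 26 above the table; moves with the tray. The lip is a plate 160 wide, 5 thick, from 4 to 38 above the table; push on this face along the lamp's +x.
- rocker (a joint): Rocker switch angle: 0 rad off (rear end raised), 0.36 rad fully on (rear end down); stays where it is left. Rectangular plate on the right of the top, behind the round keys, 44 long (lamp's x) x 22 wide x 6 thick, pivoting at its middle, 6 above the lamp's top. Takes about 1 to 3 N at the end, then meets a hard stop.
- rocker_end (a point): Point on the rocker's upper surface 16 rear of its pivot, where to press; when off about 13 above the lamp's top (108 above the table), when on about 7 above it. Moves with the rocker.
- key_mid (a joint): Travel of the middle of three round timer keys in a row near the front of the top: 0 m up, 0.004 m fully down. Key 18 in diameter, standing 8 above the lamp's top; springs back when released; about 1.3 N to start and 3.3 N fully down. It counts as tapped at 0.002 m. The timer keys are 55 apart.
- key_mid_top (a point): Centre of the top of the middle round timer key, 103 above the table when up.
- key_start (a joint): Travel of the long start key, behind the round keys on the left, 40 (lamp's y) x 16 (x), round-ended; otherwise like key_mid: 0 m up, 0.004 m fully down, counts as tapped at 0.002 m, springs back.
- key_start_top (a point): Centre of the top of the start key, 103 above the table when up.
- key_left (a joint): Travel of the left round timer key, like key_mid; leave it alone.
- key_right (a joint): Travel of the right round timer key, like key_mid; leave it alone.
- cat: White clay cat wet with varnish, loose on the tray: 32 in diameter at the foot, 52 high, about 35 g. Origin: centre of its underside, z up.
- bear: Finished orange-brown clay bear, loose bystander, 32 in diameter, 49 high. Origin: centre of its underside.
- paint_bottle: Dark blue paint bottle with a pointed nozzle, loose bystander, 34 in diameter, 100 high. Origin: centre of its underside.
- brush_cup: Clear cup with brushes in it, loose bystander, 68 in diameter, brushes up to 173 high. Origin: centre of its underside.
- tape_dispenser: Black desk tape dispenser with a roll of tape, loose bystander, 150 x 60, 98 high. Origin: centre of its underside.

How it is judged (in metres and radians):
On the way, in this order (a step that is already met when the one before it is completed fails the run):
1. the tray is fully home (value of joint tray above 0.056 m), for 0.2 s.
2. with the tray home, the rocker is switched on (value of joint tray above 0.056 m and value of joint rocker above 0.28 rad), for 0.1 s.
3. with the lamp on, the middle timer key is tapped (all of step 2 and value of joint key_mid above 0.002 m), for 0.04 s.
4. after that, with the timer key up again, the start key is tapped (all of step 2 and value of joint key_mid below 0.0015 m and value of joint key_start above 0.002 m), for 0.04 s.
At the end, for the whole second after the job is handed in: The tray is within 4 mm of fully home, the rocker is on (above 0.28 rad), all keys are up, the cat stands upright (within 0.15 rad) and still on the tray, its centre at least 12 mm inside the lamp's mouth, and each bystander is within 15 mm of where it stood (all of step 2 and value of joint each of key_left, key_mid, key_right, key_start below 0.0015 m and x of cat in the frame of lamp above -0.078 m and height (world z) of cat between 0.004 and 0.014 m and angle between cat's own z axis and vertical below 0.15 rad and linear speed of cat below 0.02 m/s and distance of each of bear, paint_bottle, brush_cup, tape_dispenser from where it was at the start of the episode below 0.015 m); the robot touches nothing.
It fails at once if the lamp is switched on while the tray is still out (value of joint rocker above 0.28 rad and value of joint tray below 0.05 m).
It fails at once if the left or right timer key is pressed (2 mm), or the middle or start key while the lamp is still off (value of joint any of key_left, key_right above 0.002 m or (value of joint rocker below 0.2 rad and value of joint any of key_mid, key_start above 0.002 m)).
It fails at once if the lamp, its tray or a control is pressed with more than 25 N (contact force between any of the fingers, the arm and lamp above 25 N).
It fails at once if the wet cat is touched by the robot, toppled or lifted (contact force between any of the fingers, the arm and cat above 0.3 N or angle between cat's own z axis and vertical above 0.6 rad or height (world z) of cat above 0.025 m).
It fails at once if a bystander is pushed, lifted or carried off (more than 15 mm) (distance of any of bear, paint_bottle, brush_cup, tape_dispenser from where it was at the start of the episode above 0.015 m).
It also fails if it takes over 51 s, if anything falls off the work surface, if the arm or the gripper's body presses on something with over 40 N, if the wrist force passes 120 N, or if a joint passes its speed limit or range.

## Robot

A 6-joint arm with a two-finger parallel gripper is mounted at the origin on the work surface. World frame = base frame: x ahead of the robot, y to its left, z up, the work surface at z = 0. Lengths are in m, angles in degrees, forces in N, time in s.
With the tool pointing down it reaches from about 0.25 to 0.725 m from the base axis. Payload 9.7 kg.
Tool frame: the origin (TCP) lies midway between the tips of the shut fingers; the grasp point (between the pads) lies 19 mm behind it; z points along the fingers, y is the line along which they close (so a half turn about z gives the same grasp; the last joint's range is limited). The gripper opens to 85 mm and grips with 20 to 120 N. Pads are 22 mm wide; open, the fingers measure 114 mm over their backs; the gripper's body (76 mm by 85 mm) begins 54 mm behind the grasp point. The pads swing forward as they close: fully open they stand 13 mm farther back than shut.
Start: joints at [-64.114, 4.979, 10.078, 95.1, 0, 90], TCP at [0.24, -0.495, 0.231] pointing down, gripper open.
Joint ranges: [-179.16, 179.16], [-48.56, 103.87], [-65.8, 70.77], [-126.05, 130.52], [-82.76, 87.17], [-180, 180]. Speed limits (degrees/s): [127.2, 127.2, 147.25, 180, 180, 180].

## Interface

Orientations are given as [roll, pitch, yaw] about the fixed x, y, z axes, in that order (R = Rz(yaw) Ry(pitch) Rx(roll)).
In Python, from workcell import readout, imaging, bot, spotter gives the robot as it stands.
- The arm moves only by the shell command python3 -m jog 'ROWS' [FORCE]. ROWS is JSON, a list of rows, each an object with "rotation": the turn, a rotation vector about the world's x, y, z in degrees, a list of three; "translation": the shift along the world's x, y, z in mm, a list of three; "grip": the finger opening in mm, from 0 to 85.4. In form: [{"rotation": [wx, wy, wz], "translation": [dx, dy, dz], "grip": grip}, ...]. A call has 1 to 20 rows; each row is the pose to reach, as a shift and turn from the pose commanded when the call began; what a row does not reach only later rows make up. A row lasts 1/10 s, in which the tool goes at most 50 mm and 8.59 degrees, less where a joint would pass 70% of its speed; a pose out of reach is approached as far as the arm can. A call with a gripper value outside its range is refused whole. The fingers move at their own pace and stop on an object; FORCE is the grip in N (left out, the last holds). Time passes only in rows, so rows that repeat a pose let the fingers close. It gives the time, the measured TCP pose, the force, the opening and the grip force at its end, in the units of the state.
- readout.get_obs(): the state, without advancing time (a new reading comes with each control period).
- imaging.camera(name): name is "scene" or "top" or "wrist"; returns (picture, depth): 420x560x3 uint8, red, green, blue; 420x560 float32, m along the optical axis (not along the pixel's ray), 0 where there is no reading.
- imaging.camera_info(name): a dict with "vertical_fov" (degrees; the focal length in pixels is half the picture's height over the tangent of half this angle, whatever the lens; pixels are square), "cx", "cy" (the principal point, pixels), "k1" (the pictures are not rectified: a ray, as slopes to the right and down, at radius r is drawn at 1 + k1 r^2 times it, then the intrinsics apply), "extrinsics" (4x4, takes a point from camera to world coordinates); the wrist camera has in their place "tool_from_camera" (4x4, takes a point from camera to tool coordinates, whose origin is the TCP and whose axes are the flange's). Camera axes: x right, y down, z forward; pixel columns grow to the right and rows downward; lengths in m; the calibration is good to about 2 mm. A picture is of the moment at which its call begins: read the wrist's pose just before it. camera_info takes no time and is no camera call.
- bot.job_done(): hands the job in; it is judged then, once.
Trained networks look in the newest picture that a camera, given by its name, has taken for a name from the list of things; names that differ only in an ending like _2 or _b are one class to them, and where a whole thing is asked for, a point or a joint stands for the part that bears it (a point fixed in the world has none). Each returns a list of dicts, best first, with "confidence" (0 to 1); they miss things now and then, are a little off and sometimes report something else, mostly with a low value. They report only what shows in the picture. A call takes as long as a camera call.
- spotter.spot_in(camera, target): "box" ([centre column, centre row, width, height] in pixels, round what is visible of it).
- spotter.mark_of(camera, target): "uv" ([column, row] in pixels: a listed point, or the origin of a listed thing).
The state is a dict: "time": time; "q": joint angles; "qd": joint speeds; "joint_efforts": joint torques, N m; "ee_pos": TCP position; "tcp_rot": TCP orientation; "wrist_force": force on the tool from outside, world axes, zero at the start; "torque": the same for the moment, N m; "opening": finger opening in m; "grasp_force": force on a finger pad.
Only numpy, scipy, OpenCV 4.12 (cv2) and the standard library are available. Lean on these libraries where they do the work, as an engineer would, in place of code of your own. Each camera call takes 0.05 s, during which the arm holds its last target. There are 200 camera calls.

## Working session

There is one attempt and no reset: what is moved stays moved. The work goes in short steps, Python scripts to look and compute and a shell command to move; the robot and the scene stay as the last step left them, time stands still between calls to the robot, and variables do not carry over. Pictures are saved under pics/ and viewed, at most 10 in all, crops included, and the job is handed in when it is done.

```bash
mkdir -p pics; cat > h.py <<'E'
import numpy as np, cv2
from workcell import readout, imaging, bot, spotter
from scipy.spatial.transform import Rotation as R
def K(i,h=420):
    f=h/2/np.tan(np.radians(i["vertical_fov"])/2); return f
def T(name,i):
    if "extrinsics" in i: return np.array(i["extrinsics"])
    o=readout.get_obs(); M=np.eye(4); M[:3,:3]=R.from_euler('xyz',o["tcp_rot"],degrees=True).as_matrix(); M[:3,3]=o["ee_pos"]
    return M@np.array(i["tool_from_camera"])
def ray(name,uv,M=None):
    i=imaging.camera_info(name); f=K(i); M=T(name,i) if M is None else M
    d=np.array([(uv[0]-i["cx"])/f,(uv[1]-i["cy"])/f]); u=d.copy()
    for _ in range(20): u=d/(1+i["k1"]*(u@u))
    return M[:3,3], M[:3,:3]@np.r_[u,1]
def atz(name,uv,z,M=None):
    o,d=ray(name,uv,M); return o+d*(z-o[2])/d[2]
def dep(name,uv,D,M=None):
    o,d=ray(name,uv,M); return o+d*float(D[int(round(uv[1])),int(round(uv[0]))])
def tri(rays):
    A=0;b=0
    for o,d in rays:
        d=d/np.linalg.norm(d);P=np.eye(3)-np.outer(d,d);A=A+P;b=b+P@o
    return np.linalg.solve(A,b)
E
cat > a.py <<'E'
from h import *
np.set_printoptions(precision=4,suppress=True)
o=readout.get_obs(); print(o)
for c in ["scene","top"]:
    p,D=imaging.camera(c); cv2.imwrite(f"pics/{c}0.png",p[...,::-1])
    i=imaging.camera_info(c); print(c,i["vertical_fov"],np.array(i["extrinsics"])[:3,3])
    for n in ["lamp","lamp_mouth","tray_lip","rocker_end","key_mid_top","key_start_top","key_left","key_right","cat","bear","paint_bottle","brush_cup","tape_dispenser"]:
        r=spotter.mark_of(c,n)
        for m in r[:2]: print(n,np.round(m["uv"],1),round(m["confidence"],2),dep(c,m["uv"],D))
E
python3 a.py
```

```text
{'time': 0.0, 'q': array([-64.1145,   5.0087,  10.0349,  95.0983,  -0.0006,  89.9985]), 'qd': array([-0.002 , -0.0668, -0.0114,  0.0899, -0.0012, -0.0771]), 'joint_efforts': array([ -0.    , -52.0388,  46.4809,   0.0162,  -0.0001,  -0.    ]), 'ee_pos': array([ 0.24  , -0.4946,  0.2306]), 'tcp_rot': array([-179.9278,    0.0006,   25.887 ]), 'wrist_force': array([-0.5664,  0.4524, -0.0217]), 'torque': array([ 0.0142,  0.0213, -0.0233]), 'grasp_force': 0.0, 'opening': 0.08551157204104781}
scene 46.55706678113776 [1.1106 0.1994 1.0022]
lamp [245.5 245.2] 0.75 [ 0.6887 -0.0133  0.0956]
lamp [256.9 232. ] 0.73 [0.6571 0.0025 0.1044]
lamp_mouth [253.7 209. ] 0.72 [ 0.5995 -0.0228  0.0949]
lamp_mouth [256.7 231.6] 0.59 [0.6565 0.002  0.1048]
tray_lip [266.  176.7] 0.93 [ 0.4557 -0.041   0.0122]
rocker_end [218.5 227. ] 0.5 [ 0.6673 -0.0788  0.1066]
key_mid_top [246.8 210.4] 0.63 [ 0.6112 -0.0342  0.103 ]
key_mid_top [340.7 273.5] 0.45 [0.6937 0.1914 0.0795]
key_start_top [156.9 248.3] 0.68 [ 0.7279 -0.2069  0.0581]
key_start_top [256.7 227.9] 0.52 [ 0.6438 -0.0024  0.0967]Traceback (most recent call last):
  File "a.py", line 8, in <module>
    r=spotter.mark_of(c,n)
ValueError: it knows: bear, brush_cup, cat, key_mid_top, key_start_top, lamp, lamp_mouth, paint_bottle, rocker_end, tape_dispenser, tray_lip
```

```bash
sed -i 's/"key_left","key_right",//' a.py; python3 a.py | grep -v array
```

```text
scene 46.55706678113776 [1.1106 0.1994 1.0022]
lamp [246.1 246.4] 0.63 [ 0.6925 -0.0105  0.0988]
lamp_mouth [254.5 209.6] 0.88 [ 0.6007 -0.0206  0.0953]
tray_lip [266.1 174.4] 0.57 [ 0.4632 -0.0375  0.0335]
rocker_end [221.2 226.1] 0.71 [ 0.6633 -0.0743  0.1055]
key_mid_top [246.1 207.9] 0.41 [ 0.6049 -0.0378  0.1019]
key_start_top [257.8 231.5] 0.5 [0.655  0.0038 0.1035]
cat [252.6 201.9] 0.52 [ 0.5831 -0.0303  0.0956]
bear [262.3 172.9] 0.58 [ 0.4647 -0.0464  0.0386]
bear [327.9 205.2] 0.46 [0.4979 0.125  0.012 ]
paint_bottle [181.5 202. ] 0.91 [ 0.584  -0.2128  0.0232]
paint_bottle [263.  173.7] 0.42 [ 0.4576 -0.0475  0.0251]
brush_cup [336.6 270. ] 0.95 [0.6947 0.1819 0.0937]
tape_dispenser [156.7 248.4] 0.73 [ 0.7266 -0.2091  0.0539]
top 49.18094633251479 [0.4438 0.0357 0.872 ]
lamp_mouth [322.4 226.4] 0.91 [ 0.5576 -0.0376  0.0782]
tray_lip [326.6 285.9] 0.66 [ 0.4555 -0.0483  0.0364]
rocker_end [346.  155.5] 0.77 [ 0.6787 -0.0772  0.1047]
key_mid_top [318.  196.7] 0.64 [ 0.6055 -0.0281  0.1022]
key_start_top [298.9 168.2] 0.54 [0.6556 0.0048 0.1025]
cat [329.5 246.1] 0.58 [ 0.5258 -0.0525  0.0519]
bear [344.5 152.4] 0.66 [ 0.6836 -0.0743  0.1069]
bear [230.9 270. ] 0.55 [0.482  0.1236 0.0453]
paint_bottle [419.8 225.5] 0.74 [ 0.5634 -0.2149  0.0595]
brush_cup [199.2 179.6] 0.58 [0.6549 0.1925 0.0158]
tape_dispenser [415.2 160.9] 0.93 [ 0.681  -0.209   0.0691]
tape_dispenser [321.7 227.1] 0.63 [ 0.5571 -0.0368  0.0729]
```

View pics/scene0.png

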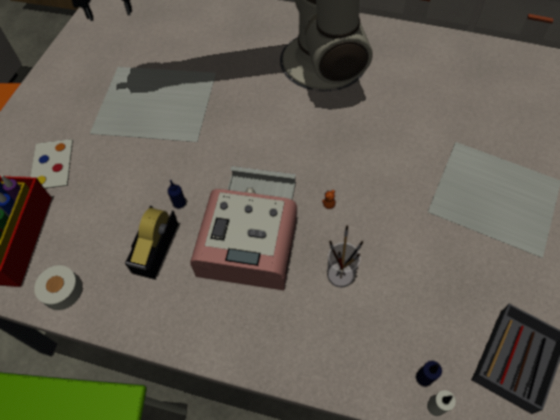

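```bash
ls pics
```

```text
scene0.png
top0.png
```

View pics/top0.png

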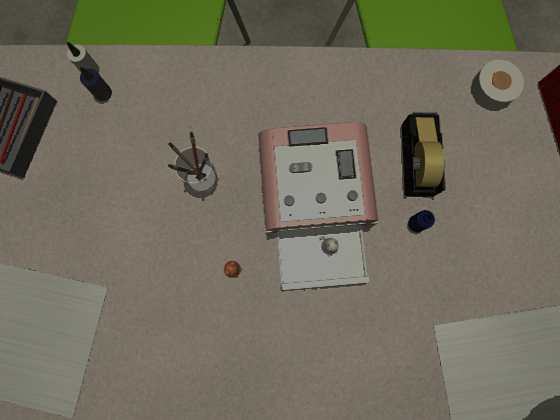

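The top view shows the lamp at about (320,178), with round keys at about (289,201), (320,198) and (352,196). The start key is at (300,168), the rocker at (346,163), the tray lip at about (325,285) and the cat at (330,245). I'll refine these on an enlarged crop.

```bash
cat > b.py <<'E'
from h import *
np.set_printoptions(precision=4,suppress=True)
p,D=imaging.camera("top")
c=p[115:300,250:390]; c=cv2.convertScaleAbs(c,alpha=1.6); cv2.imwrite("pics/topcrop.png",cv2.resize(c,None,fx=3.2,fy=3.2,interpolation=cv2.INTER_CUBIC)[...,::-1])
for n,uv,z in [("kl",(289,201),.103),("km",(320.3,198),.103),("kr",(352,196),.103),("st",(300,168),.103),("rock",(346,163),.105),("rockend",(346,153),.108)]:
    print(n,atz("top",uv,z),dep("top",uv,D))
# lamp geometry from depth: points at lamp-top height
ys,xs=np.mgrid[115:300,250:390]
P=np.array([dep("top",(x,y),D) for x,y in zip(xs.ravel(),ys.ravel())])
for lo,hi in [(.088,.099),(.0985,.115),(.025,.045)]:
    m=(P[:,2]>lo)&(P[:,2]<hi); q=P[m,:2].astype(np.float32)
    print(lo,hi,m.sum(),cv2.minAreaRect(q),q.min(0),q.max(0))
E
python3 b.py
```

```text
kl [0.5973 0.0216 0.103 ] [0.598  0.0215 0.0996]
km [ 0.6031 -0.032   0.103 ] [ 0.6034 -0.0322  0.1014]
kr [ 0.6071 -0.0865  0.103 ] [ 0.6073 -0.0866  0.1024]
st [0.6558 0.0029 0.103 ] [0.6568 0.0027 0.0994]
rock [ 0.6651 -0.0769  0.105 ] [ 0.6652 -0.0769  0.1047]
rockend [ 0.6822 -0.0768  0.108 ] [ 0.6828 -0.077   0.1063]Traceback (most recent call last):
  File "b.py", line 9, in <module>
    P=np.array([dep("top",(x,y),D) for x,y in zip(xs.ravel(),ys.ravel())])
                ~~~^^^^^^^^^^^^^^^
  File "h.py", line 18, in dep
    o,d=ray(name,uv,M); return o+d*float(D[int(round(uv[1])),int(round(uv[0]))])
        ~~~^^^^^^^^^^^
  File "h.py", line 11, in ray
    i=imaging.camera_info(name); f=K(i); M=T(name,i) if M is None else M
ValueError: time passes only in moves, steps and waits
```

View pics/topcrop.png

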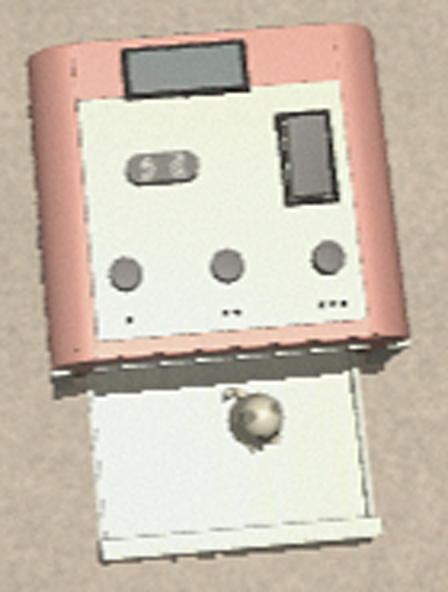

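```bash
python3 -m jog '[{"rotation":[0,0,-7],"translation":[20,45,0],"grip":0},{"rotation":[0,0,-14],"translation":[35,90,0],"grip":0},{"rotation":[0,0,-21],"translation":[50,135,0],"grip":0},{"rotation":[0,0,-21],"translation":[67,180,0],"grip":0},{"rotation":[0,0,-21],"translation":[85,225,0],"grip":0},{"rotation":[0,0,-21],"translation":[100,270,0],"grip":0},{"rotation":[0,0,-21],"translation":[120,315,0],"grip":0},{"rotation":[0,0,-21],"translation":[135,360,0],"grip":0},{"rotation":[0,0,-21],"translation":[150,405,0],"grip":0},{"rotation":[0,0,-21],"translation":[160,440,0],"grip":0},{"rotation":[0,0,-21],"translation":[160,440,0],"grip":0},{"rotation":[0,0,-21],"translation":[160,440,0],"grip":0}]' 20
cat > c.py <<'E'
import sys
from h import *
np.set_printoptions(precision=4,suppress=True)
o=readout.get_obs(); print(o["ee_pos"],o["tcp_rot"],o["opening"],o["time"],o["wrist_force"])
i=imaging.camera_info("wrist"); M=T("wrist",i); print(M)
p,D=imaging.camera("wrist"); cv2.imwrite(f"pics/{sys.argv[1]}.png",p[...,::-1]); np.savez(sys.argv[1]+".npz",M=M,D=D)
for n in ["lamp_mouth","tray_lip","rocker_end","key_mid_top","key_start_top","cat","bear"]:
    for m in spotter.mark_of("wrist",n)[:1]:
        z={"tray_lip":.026,"lamp_mouth":.035,"rocker_end":.108,"cat":.008,"bear":0}.get(n,.103)
        print(n,np.round(m["uv"],1),round(m["confidence"],2),atz("wrist",m["uv"],z,M),dep("wrist",m["uv"],D,M))
E
python3 c.py w1
```

```text
time: 2.8
ee_pos: [0.4002, -0.0542, 0.2313]
tcp_rot: [180.0, 0.0, 5.0]
wrist_force: [0.5, -0.5, -0.4]
opening: 0.0001
grasp_force: 0.0
[ 0.4002 -0.0542  0.2313] [179.9871   0.0021   5.0342] 9.708570588925736e-05 2.8 [ 0.5089 -0.5478 -0.4411]
[[ 0.0871 -0.9591 -0.2695  0.4684]
 [-0.9962 -0.0839 -0.0234 -0.0481]
 [-0.0002  0.2705 -0.9627  0.3742]
 [ 0.      0.      0.      1.    ]]
lamp_mouth [276.4  22.4] 0.84 [ 0.5591 -0.0365  0.035 ] [ 0.5664 -0.0356  0.0078]
tray_lip [279.6 130.9] 0.96 [ 0.4585 -0.0484  0.026 ] [ 0.4588 -0.0483  0.0372]
key_start_top [274.8  21.8] 0.28 [ 0.5413 -0.0376  0.103 ] [ 0.5667 -0.0339  0.0083]
cat [292.8  61.7] 0.95 [ 0.5303 -0.0561  0.008 ] [ 0.5231 -0.0551  0.0507]
bear [124.   89.3] 0.94 [0.4882 0.1275 0.    ] [0.4864 0.1112 0.0348]
```

View pics/w1.png

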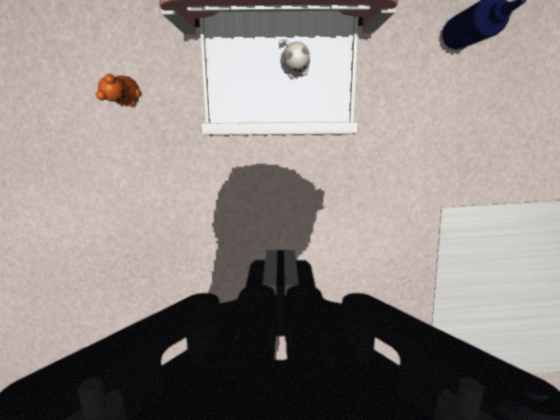

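The wrist view shows the lip running from about (203,130) to (356,130), square to the tool, so the yaw is about 5°. The cat is at (295,55). I'll go down in front of the lip.

```bash
python3 -m jog '[{"rotation":[0,0,0],"translation":[5,1,-45],"grip":0},{"rotation":[0,0,0],"translation":[10,2,-90],"grip":0},{"rotation":[0,0,0],"translation":[15,3,-135],"grip":0},{"rotation":[0,0,0],"translation":[20,4,-180],"grip":0},{"rotation":[0,0,0],"translation":[20,4,-205],"grip":0},{"rotation":[0,0,0],"translation":[20,4,-205],"grip":0},{"rotation":[0,0,0],"translation":[25,4.5,-205],"grip":0},{"rotation":[0,0,0],"translation":[30,5,-205],"grip":0},{"rotation":[0,0,0],"translation":[35,5.5,-205],"grip":0},{"rotation":[0,0,0],"translation":[39,6,-205],"grip":0},{"rotation":[0,0,0],"translation":[43,6,-205],"grip":0},{"rotation":[0,0,0],"translation":[47,6.5,-205],"grip":0},{"rotation":[0,0,0],"translation":[51,7,-205],"grip":0},{"rotation":[0,0,0],"translation":[55,7,-205],"grip":0}]'
```

```text
time: 4.6
ee_pos: [0.4552, -0.0477, 0.0262]
tcp_rot: [-180.0, 0.0, 4.9]
wrist_force: [-1.5, 1.8, 1.0]
opening: -0.0001
grasp_force: 0.8
```

```bash
python3 -m jog '[{"rotation":[0,0,0],"translation":[4,0.3,0],"grip":0},{"rotation":[0,0,0],"translation":[8,0.7,0],"grip":0},{"rotation":[0,0,0],"translation":[12,1,0],"grip":0},{"rotation":[0,0,0],"translation":[16,1.4,0],"grip":0},{"rotation":[0,0,0],"translation":[20,1.7,0],"grip":0},{"rotation":[0,0,0],"translation":[24,2.1,0],"grip":0},{"rotation":[0,0,0],"translation":[28,2.4,0],"grip":0},{"rotation":[0,0,0],"translation":[32,2.8,0],"grip":0},{"rotation":[0,0,0],"translation":[36,3.1,0],"grip":0},{"rotation":[0,0,0],"translation":[40,3.5,0],"grip":0},{"rotation":[0,0,0],"translation":[42,3.7,0],"grip":0},{"rotation":[0,0,0],"translation":[42,3.7,0],"grip":0}]'; python3 c.py w2
```

```text
time: 5.8
ee_pos: [0.4976, -0.0442, 0.0263]
tcp_rot: [180.0, -0.0, 4.9]
wrist_force: [-1.3, -0.3, 0.3]
opening: 0.0004
grasp_force: 0.0
[ 0.4976 -0.0442  0.0263] [179.9808  -0.029    4.8826] 0.0003514049400688594 5.8 [-1.2968 -0.2734  0.3337]
[[ 0.0845 -0.9594 -0.269   0.5658]
 [-0.9964 -0.0814 -0.0227 -0.0383]
 [-0.0001  0.27   -0.9629  0.1693]
 [ 0.      0.      0.      1.    ]]
```

```bash
python3 -m jog '[{"rotation":[0,0,0],"translation":[2,0.2,0],"grip":0},{"rotation":[0,0,0],"translation":[4,0.3,0],"grip":0},{"rotation":[0,0,0],"translation":[5,0.4,0],"grip":0}]'; python3 - <<'E'
from h import *
p,D=imaging.camera("top")
c=cv2.convertScaleAbs(p[115:300,250:390],alpha=1.6); cv2.imwrite("pics/top2.png",cv2.resize(c,None,fx=3.2,fy=3.2,interpolation=cv2.INTER_CUBIC)[...,::-1])
E
```

```text
time: 6.5
ee_pos: [0.5022, -0.0437, 0.0263]
tcp_rot: [-180.0, 0.0, 4.9]
wrist_force: [-1.7, 0.6, 0.6]
opening: -0.0002
grasp_force: 0.8
```

View pics/top2.png

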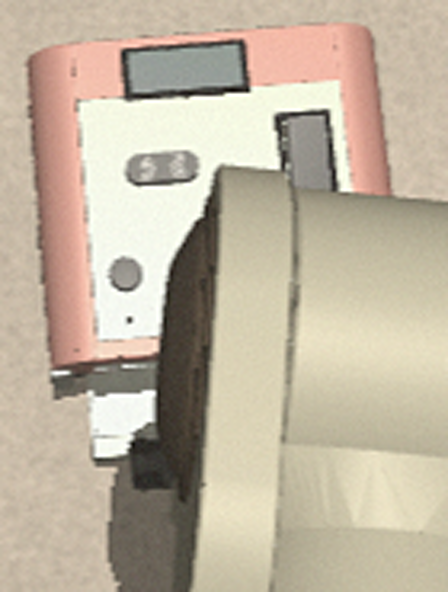

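The arm hides most of the lamp. The lip's left corner has moved from crop row 560 to 460, about 57 mm, so the stop is only a few millimetres off.

```bash
python3 -m jog '[{"rotation":[0,0,0],"translation":[1,0.1,0],"grip":0},{"rotation":[0,0,0],"translation":[2,0.2,0],"grip":0}]'; python3 -m jog '[{"rotation":[0,0,0],"translation":[1,0.1,0],"grip":0},{"rotation":[0,0,0],"translation":[1,0.1,0],"grip":0}]';
```

```text
time: 6.75
ee_pos: [0.5041, -0.0435, 0.0262]
tcp_rot: [-180.0, 0.0, 4.9]
wrist_force: [-1.3, 0.1, 1.8]
opening: -0.0002
grasp_force: 0.8
time: 6.95
ee_pos: [0.5047, -0.0434, 0.0262]
tcp_rot: [-180.0, 0.1, 4.9]
wrist_force: [-5.4, -0.2, 2.3]
opening: -0.0001
grasp_force: 2.2
```

```bash
python3 -m jog '[{"rotation":[0,0,0],"translation":[0.5,0,0],"grip":0},{"rotation":[0,0,0],"translation":[0.5,0,0],"grip":0},{"rotation":[0,0,0],"translation":[0.5,0,0],"grip":0}]'
```

```text
time: 7.25
ee_pos: [0.5047, -0.0434, 0.0262]
tcp_rot: [-180.0, 0.1, 4.9]
wrist_force: [-6.6, -1.0, 4.7]
opening: 0.0001
grasp_force: 3.6
```

The force climbs with no more motion, so the tray is home. I'll back off, lift, and look at the controls from above.

```bash
python3 -m jog '[{"rotation":[0,0,0],"translation":[-8,-1,0],"grip":0},{"rotation":[0,0,0],"translation":[-30,-3,0],"grip":0},{"rotation":[0,0,0],"translation":[-40,-3,40],"grip":0},{"rotation":[0,0,0],"translation":[-40,-3,90],"grip":0},{"rotation":[0,0,0],"translation":[-40,-3,140],"grip":0},{"rotation":[0,0,0],"translation":[-30,0,180],"grip":0},{"rotation":[0,0,0],"translation":[10,5,210],"grip":0},{"rotation":[0,0,0],"translation":[50,10,220],"grip":0},{"rotation":[0,0,0],"translation":[75,13,220],"grip":0},{"rotation":[0,0,0],"translation":[75,13,220],"grip":0},{"rotation":[0,0,0],"translation":[75,13,220],"grip":0}]'; python3 c.py w3
```

```text
time: 8.35
ee_pos: [0.5805, -0.0304, 0.2456]
tcp_rot: [-180.0, 0.1, 4.9]
wrist_force: [0.0, 0.1, -0.1]
opening: 0.0002
grasp_force: 0.0
[ 0.5805 -0.0304  0.2456] [-179.992     0.0567    4.8977] 0.000234726783315274 8.35 [ 0.0104  0.0861 -0.1013]
[[ 0.0848 -0.959  -0.2705  0.6489]
 [-0.9964 -0.0817 -0.0225 -0.0245]
 [-0.0006  0.2714 -0.9625  0.3885]
 [ 0.      0.      0.      1.    ]]
lamp_mouth [435.  196.7] 0.23 [ 0.5814 -0.2074  0.035 ] [ 0.5806 -0.2097  0.0305]
tray_lip [284.6 238.2] 0.66 [ 0.5135 -0.0412  0.026 ] [ 0.5184 -0.0406  0.0389]
rocker_end [350.3  87.1] 0.79 [ 0.6808 -0.0798  0.108 ] [ 0.6809 -0.0798  0.1077]
key_mid_top [288.7 170.1] 0.83 [ 0.6072 -0.0356  0.103 ] [ 0.6072 -0.0356  0.103 ]
key_start_top [251.4 104.9] 0.9 [0.66   0.0011 0.103 ] [0.66   0.0011 0.1029]
bear [157.  240.3] 0.59 [0.4866 0.1226 0.    ] [0.4942 0.1158 0.018 ]
```

View pics/w3.png

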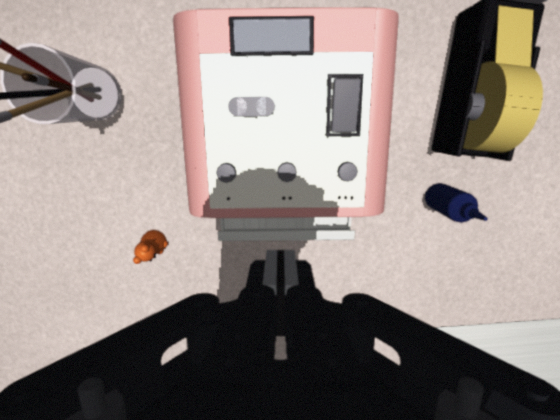

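The tray is home, with the lip only about 20 px in front of the hood. Mid key is at (287,172), start key at (251,105), and the rocker plate spans rows 76–136 at column 346. Next is the rocker's rear end.

```bash
python3 -m jog '[{"rotation":[0,0,0],"translation":[30,-15,0],"grip":0},{"rotation":[0,0,0],"translation":[70,-35,-10],"grip":0},{"rotation":[0,0,0],"translation":[101,-48,-40],"grip":0},{"rotation":[0,0,0],"translation":[101,-48,-80],"grip":0},{"rotation":[0,0,0],"translation":[101,-48,-115],"grip":0},{"rotation":[0,0,0],"translation":[101,-48,-130],"grip":0},{"rotation":[0,0,0],"translation":[101,-48,-133],"grip":0},{"rotation":[0,0,0],"translation":[101,-48,-133],"grip":0}]'; python3 -m jog '[{"rotation":[0,0,0],"translation":[0,0,-1.5],"grip":0},{"rotation":[0,0,0],"translation":[0,0,-3],"grip":0},{"rotation":[0,0,0],"translation":[0,0,-4.5],"grip":0},{"rotation":[0,0,0],"translation":[0,0,-6],"grip":0},{"rotation":[0,0,0],"translation":[0,0,-6],"grip":0}]'
```

```text
time: 9.55
ee_pos: [0.6819, -0.0784, 0.1149]
tcp_rot: [180.0, -0.1, 4.9]
wrist_force: [-0.1, -0.3, 0.3]
opening: 0.0
grasp_force: 0.0
time: 10.05
ee_pos: [0.6817, -0.0784, 0.1074]
tcp_rot: [180.0, -0.0, 4.9]
wrist_force: [-0.5, -0.8, 1.0]
opening: 0.0
grasp_force: 0.3
```

```bash
python3 -m jog '[{"rotation":[0,0,0],"translation":[0,0,-1],"grip":0},{"rotation":[0,0,0],"translation":[0,0,-2],"grip":0},{"rotation":[0,0,0],"translation":[0,0,-3],"grip":0},{"rotation":[0,0,0],"translation":[0,0,-3],"grip":0}]'; python3 -m jog '[{"rotation":[0,0,0],"translation":[0,0,-1],"grip":0},{"rotation":[0,0,0],"translation":[0,0,-1],"grip":0}]'; python3 -m jog '[{"rotation":[0,0,0],"translation":[0,0,-1],"grip":0},{"rotation":[0,0,0],"translation":[0,0,-1],"grip":0}]'
```

```text
time: 10.45
ee_pos: [0.6819, -0.0784, 0.1044]
tcp_rot: [180.0, -0.0, 4.9]
wrist_force: [1.6, -0.5, 2.0]
opening: 0.0001
grasp_force: 0.8
time: 10.65
ee_pos: [0.6821, -0.0784, 0.1037]
tcp_rot: [180.0, -0.1, 4.9]
wrist_force: [2.7, -0.3, 3.0]
opening: -0.0002
grasp_force: 1.7
time: 10.85
ee_pos: [0.6821, -0.0784, 0.1035]
tcp_rot: [180.0, -0.1, 4.9]
wrist_force: [2.4, 0.7, 7.2]
opening: 0.0002
grasp_force: 3.9
```

```bash
python3 -m jog '[{"rotation":[0,0,0],"translation":[0,0,-1],"grip":0},{"rotation":[0,0,0],"translation":[0,0,-1],"grip":0},{"rotation":[0,0,0],"translation":[0,0,-1],"grip":0}]';  python3 -m jog '[{"rotation":[0,0,0],"translation":[0,0,10],"grip":0},{"rotation":[0,0,0],"translation":[0,0,40],"grip":0},{"rotation":[0,0,0],"translation":[-40,20,80],"grip":0},{"rotation":[0,0,0],"translation":[-80,35,120],"grip":0},{"rotation":[0,0,0],"translation":[-102,44,142],"grip":0},{"rotation":[0,0,0],"translation":[-102,44,142],"grip":0},{"rotation":[0,0,0],"translation":[-102,44,142],"grip":0}]'; python3 c.py w4; python3 - <<'E'
from h import *
d=np.load("w4.npz");np.set_printoptions(precision=4,suppress=True)
c=cv2.imread("pics/w4.png")[60:220,200:400]; cv2.imwrite("pics/w4c.png",cv2.resize(c,None,fx=3,fy=3))
i=imaging.camera_info("wrist")
for r in range(80,132,6): print(r,dep("wrist",(346,r),d["D"],d["M"]))
E
```

```text
time: 11.15
ee_pos: [0.6822, -0.0784, 0.1033]
tcp_rot: [180.0, -0.2, 4.9]
wrist_force: [-0.6, 0.2, 12.3]
opening: -0.0002
grasp_force: 6.1
time: 11.85
ee_pos: [0.5793, -0.0342, 0.2447]
tcp_rot: [180.0, -0.1, 4.9]
wrist_force: [0.2, 0.2, 0.1]
opening: 0.0003
grasp_force: 0.0
[ 0.5793 -0.0342  0.2447] [179.9763  -0.1035   4.9113] 0.00028527130778604147 11.85 [0.2228 0.1925 0.0921]
[[ 0.085  -0.9597 -0.2678  0.6473]
 [-0.9964 -0.0819 -0.0228 -0.0283]
 [-0.      0.2687 -0.9632  0.3877]
 [ 0.      0.      0.      1.    ]]
lamp_mouth [280.8 205.4] 0.75 [ 0.5559 -0.0368  0.035 ] [ 0.5719 -0.0353  0.097 ]
tray_lip [280.1 237.8] 0.75 [ 0.5134 -0.0397  0.026 ] [ 0.5184 -0.0392  0.0396]
rocker_end [346.8  81.8] 0.57 [ 0.6837 -0.08    0.108 ] [ 0.6845 -0.0812  0.1018]
key_mid_top [284.6 171. ] 0.75 [ 0.6054 -0.0359  0.103 ] [ 0.6055 -0.0358  0.1038]
key_start_top [248.2 104.8] 0.61 [ 0.659  -0.0001  0.103 ] [ 0.6589 -0.0002  0.1037]
bear [151.8 239.8] 0.84 [0.4867 0.125  0.    ] [0.4949 0.1172 0.0198]
80 [ 0.6859 -0.0804  0.1016]
86 [ 0.681  -0.0807  0.1032]
92 [ 0.6761 -0.0809  0.1055]
98 [ 0.6714 -0.0817  0.1047]
104 [ 0.6666 -0.0823  0.105 ]
110 [ 0.6617 -0.0828  0.1057]
116 [ 0.6569 -0.0832  0.1072]
122 [ 0.652  -0.0838  0.1075]
128 [ 0.6471 -0.0844  0.1079]
```

View pics/w4c.png

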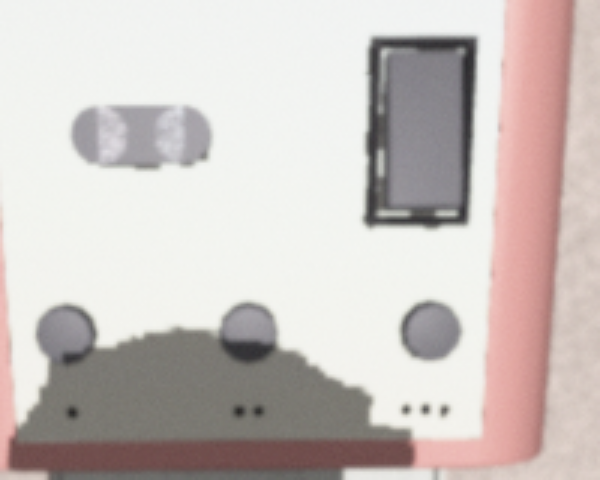

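The rocker now slopes down to the rear by about 0.16 rad, so it is on. Next I'll tap the middle key, at (283,171).

```bash
python3 -m jog '[{"rotation":[0,0,0],"translation":[15,0,-40],"grip":0},{"rotation":[0,0,0],"translation":[26,0,-80],"grip":0},{"rotation":[0,0,0],"translation":[26,0,-120],"grip":0},{"rotation":[0,0,0],"translation":[26,0,-134],"grip":0},{"rotation":[0,0,0],"translation":[26,0,-137],"grip":0},{"rotation":[0,0,0],"translation":[26,0,-139],"grip":0},{"rotation":[0,0,0],"translation":[26,0,-141],"grip":0},{"rotation":[0,0,0],"translation":[26,0,-143],"grip":0},{"rotation":[0,0,0],"translation":[26,0,-144],"grip":0},{"rotation":[0,0,0],"translation":[26,0,-144],"grip":0}]'
```

```text
time: 13.25
ee_pos: [0.6063, -0.0345, 0.1002]
tcp_rot: [180.0, -0.1, 4.9]
wrist_force: [2.9, 0.3, 2.4]
opening: -0.0002
grasp_force: 1.3
```

```bash
python3 -m jog '[{"rotation":[0,0,0],"translation":[0,0,-1],"grip":0},{"rotation":[0,0,0],"translation":[0,0,-1.4],"grip":0},{"rotation":[0,0,0],"translation":[0,0,-1.4],"grip":0}]'; python3 -m jog '[{"rotation":[0,0,0],"translation":[0,0,5],"grip":0},{"rotation":[0,0,0],"translation":[0,0,16],"grip":0},{"rotation":[0,0,0],"translation":[25,18,16],"grip":0},{"rotation":[0,0,0],"translation":[52,36,16],"grip":0},{"rotation":[0,0,0],"translation":[52,36,16],"grip":0},{"rotation":[0,0,0],"translation":[52,36,16],"grip":0}]'
```

```text
time: 13.55
ee_pos: [0.6062, -0.0345, 0.099]
tcp_rot: [180.0, -0.1, 4.9]
wrist_force: [1.7, -0.4, 6.6]
opening: -0.0002
grasp_force: 3.5
time: 14.15
ee_pos: [0.6574, 0.0019, 0.1135]
tcp_rot: [-180.0, 0.1, 4.9]
wrist_force: [-0.2, -0.3, -0.3]
opening: -0.0003
grasp_force: 0.0
```

```bash
python3 -m jog '[{"rotation":[0,0,0],"translation":[0,0,-6],"grip":0},{"rotation":[0,0,0],"translation":[0,0,-9],"grip":0},{"rotation":[0,0,0],"translation":[0,0,-11],"grip":0},{"rotation":[0,0,0],"translation":[0,0,-13],"grip":0},{"rotation":[0,0,0],"translation":[0,0,-14.5],"grip":0},{"rotation":[0,0,0],"translation":[0,0,-15],"grip":0},{"rotation":[0,0,0],"translation":[0,0,-15],"grip":0}]'
```

```text
time: 14.85
ee_pos: [0.6575, 0.0014, 0.0992]
tcp_rot: [180.0, -0.0, 4.9]
wrist_force: [-2.3, -1.8, 3.2]
opening: 0.0001
grasp_force: 1.6
```

```bash
python3 -m jog '[{"rotation":[0,0,0],"translation":[0,0,-0.8],"grip":0},{"rotation":[0,0,0],"translation":[0,0,-1],"grip":0},{"rotation":[0,0,0],"translation":[0,0,-1],"grip":0}]'; python3 -m jog '[{"rotation":[0,0,0],"translation":[0,0,10],"grip":0},{"rotation":[0,0,0],"translation":[0,0,45],"grip":0},{"rotation":[0,0,0],"translation":[-40,-20,85],"grip":0},{"rotation":[0,0,0],"translation":[-78,-36,125],"grip":0},{"rotation":[0,0,0],"translation":[-78,-36,146],"grip":0},{"rotation":[0,0,0],"translation":[-78,-36,146],"grip":0},{"rotation":[0,0,0],"translation":[-78,-36,146],"grip":0}]'; python3 c.py w5; python3 - <<'E'
from h import *
d=np.load("w5.npz")
for r in (84,116,128): print(r,dep("wrist",(346,r),d["D"],d["M"]))
E
```

```text
time: 15.15
ee_pos: [0.6576, 0.0014, 0.099]
tcp_rot: [180.0, -0.0, 4.9]
wrist_force: [-4.4, -1.6, 8.5]
opening: -0.0
grasp_force: 4.3
time: 15.85
ee_pos: [0.5802, -0.0344, 0.2451]
tcp_rot: [180.0, -0.2, 4.9]
wrist_force: [-0.3, 0.5, -1.1]
opening: 0.0
grasp_force: 0.0
[ 0.5802 -0.0344  0.2451] [179.9977  -0.1558   4.8769] 3.3925398141853434e-05 15.85 [-0.2543  0.5458 -1.1469]
[[ 0.0844 -0.96   -0.2669  0.648 ]
 [-0.9964 -0.0814 -0.0222 -0.0286]
 [-0.0004  0.2678 -0.9635  0.3882]
 [ 0.      0.      0.      1.    ]]
lamp_mouth [280.7 204. ] 0.59 [ 0.5584 -0.0367  0.035 ] [ 0.5737 -0.0353  0.0951]
tray_lip [281.9 238.7] 0.77 [ 0.5134 -0.042   0.026 ] [ 0.5181 -0.0415  0.0388]
rocker_end [343.8  86.1] 0.86 [ 0.6812 -0.0783  0.108 ] [ 0.6818 -0.0792  0.1029]
key_mid_top [282.4 169.2] 0.79 [ 0.6078 -0.0339  0.103 ] [ 0.6079 -0.0339  0.1039]
key_start_top [243.4 106.3] 0.87 [0.6584 0.0038 0.103 ] [0.6584 0.0036 0.1042]
cat [245.7 108.4] 0.45 [0.6598 0.0118 0.008 ] [0.6568 0.0016 0.1046]
bear [150.  242.3] 0.59 [0.484  0.1276 0.    ] [0.4942 0.118  0.024 ]
84 [ 0.68368496 -0.08086321  0.10256815]
116 [ 0.65786672 -0.08360682  0.1063972 ]
128 [ 0.64806276 -0.08410225  0.11062825]
```

View pics/w5.png

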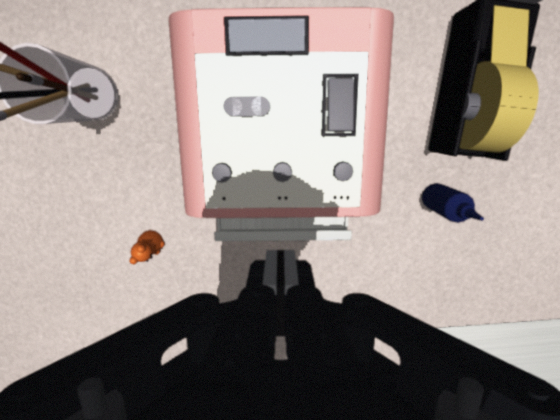

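The tray lip is at row 238, still home. The rocker (340,105) is on, all keys are up, and the bear, bottle, cup and dispenser are where they were. The robot touches nothing, so I'm handing in.

```bash
python3 -c "
from workcell import bot
print(bot.job_done())"
```

```text
the job is handed in; nothing more can be done
None
```

The job is handed in at about 16 s, with no verdict returned: the tray is fully home, the rocker is on, the middle timer key and then the start key were each pressed to the bottom, and the bystanders look unmoved; the cat is hidden under the hood, so I couldn't see it at the end.

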